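# Pump the slide lubricator until its indicator pin is out

### The arm

A 6-joint arm with a two-finger parallel gripper is mounted at the origin on the work surface. World frame = base frame: x ahead of the robot, y to its left, z up, the work surface at z = 0. Lengths are in m, angles in rad, forces in N, time in s.
With the tool pointing down it reaches from about 0.35 to 0.925 m from the base axis. Payload 6.4 kg.
Tool frame: the origin (TCP) lies on the centre line of the jaws, within the pads' length; the fingertips stand 11 mm ahead of it and the grasp point (between the pads) lies 8 mm behind it; z points along the fingers, y is the direction in which the jaws open and shut (so a half turn about z gives the same grasp; the last joint's range is limited). The gripper opens to 94 mm and grips with 3 to 60 N. Pads are 16 mm wide; open, the fingers measure 119 mm over their backs; the gripper's body (75 mm by 177 mm) begins 78 mm behind the grasp point.
Start: joints at [-1.464, 0.245, 1.558, -0, 1.339, -0.174], TCP at [0.18, -0.625, 0.216] pointing down, gripper open.
Joint ranges: [-3.13, 3.13], [-1.02, 2.26], [0.13, 2.54], [-0.95, 4.09], [0.21, 2.88], [-2.74, 2.74]. Speed limits (rad/s): [2.57, 2.57, 3.14, 3.14, 3.14, 3.14].

### API

Orientations are given as [roll, pitch, yaw] about the fixed x, y, z axes, in that order (R = Rz(yaw) Ry(pitch) Rx(roll)).
In Python, from station import r, vision, models gives the robot as it stands.
- The arm moves only by the tool play_rows, never from a script. Its argument "rows" is a list of rows, each a list of 3 entries, a list of its own where there are three numbers: the shift along the tool's x, y, z in m, then the turn about the tool's z in units of 5 degrees (1.0 is 5 degrees), then the finger opening in m, from 0 to 0.094. A call has 1 to 10 rows; each row shifts and turns the pose as measured when the row begins, along the tool's axes as they then stand; what a row does not reach is not made up. A row lasts 1/10 s, in which the tool goes at most 50 mm and 8.59 degrees, less where a joint would pass 70% of its speed; a pose out of reach is approached as far as the arm can. A call with a gripper value outside its range is refused whole. The fingers move at their own pace and stop on an object; the grip force is fixed at half the most. Time passes only in rows, so rows that do not move let the fingers close. It gives the time, the measured TCP pose, the force and the opening at its end, in the units of the state.
- r.read_state(): the state, without advancing time (a new reading comes with each control period).
- vision.snapshot(name): name is "side" or "top" or "wrist"; returns the picture (400x640x3 uint8, red, green, blue); there is no depth.
- vision.camera_model(name): a dict with "fx", "fy", "cx", "cy" (pixels), "eye" and "rotation" of the camera in the world; the wrist camera has in their place "hand_eye" (4x4, takes a point from camera to tool coordinates, whose origin is the TCP and whose axes are the flange's). Camera axes: x right, y up, looking along -z (the intrinsics and any distortion apply to the point x, -y, -z); pixel columns grow to the right and rows downward; lengths in m; the calibration is good to about 2 mm. A picture is of the moment at which its call begins: read the wrist's pose just before it. camera_model takes no time and is no camera call.
- r.close_job(): hands the job in, once; it reports no verdict.
Trained networks look in the newest picture that a camera, given by its name, has taken for a name from the list of things; names that differ only in an ending like _2 or _b are one class to them, and where a whole thing is asked for, a point or a joint stands for the part that bears it (a point fixed in the world has none). Each returns a list of dicts, best first, with "conf" (0 to 1); they miss things now and then, are a little off and sometimes report something else, mostly with a low value. They report only what shows in the picture. A call takes as long as a camera call.
- models.recognise(name, camera): "xyz" ([x, y, z] in m, in world coordinates, good to about 4 mm: the middle of the surface that is visible of it).
- models.pinpoint(name, camera): "xyz" ([x, y, z] in m, in world coordinates, good to about 4 mm: a listed point, or the origin of a listed thing).
The state is a dict: "clock": time; "joints": joint angles; "dq": joint speeds; "tau": joint torques, N m; "eef_pos": TCP position; "tcp_rot": TCP orientation; "contact_force": force on the tool from outside, world axes, zero at the start; "ft_torque": the same for the moment, N m; "width": opening from 0.0 (shut) to 1.0 (fully open).
Only numpy, scipy, OpenCV 4.12 (cv2) and the standard library are available. Lean on these libraries where they do the work, as an engineer would, in place of code of your own. Each camera call takes 0.05 s, during which the arm holds its last target.

### The job

The slide of the marker loader is due for oil. With your fingertips, press the black palm knob of the hand lubricator all the way down and let its spring bring it all the way back up, stroke after stroke, until the red indicator pin stands fully out of the end of the metering block; then leave the knob up and take your hand clear. Press without slamming, keep off the red pin, and leave the bottle, pot, tray and carton where they stand.

Things in the scene. Friction and masses are not known exactly. Their poses are not given: they have to be found in the camera images.
- lubricator: fixed machine on a grey base plate. Origin on the bench below the plunger's vertical axis; x away from the robot at yaw 0, z up. White tank 120 x 84 mm round x = 20 mm with aluminium head to 134 mm; steel metering block, 58 mm high, at y = 74 to 144 mm; marker loader (slide, pusher, row of markers), 90 mm high, at y = -70 to -300 mm. Only the knob is higher than 156 mm
- plunger (a joint): how far the palm knob is pressed down, m: 0 = up, 0.025 = all the way down. A spring returns it within 0.6 s when freed; a stroke takes up to 15 N at an easy pace, 30 N when hurried. Oil is metered per stroke: a stroke counts only if the knob came up within 3 mm of the top and then went down at least 23 mm. 4 to 7 strokes are needed, it varies; further strokes do no harm
- knob_top (a point): top centre of the black mushroom palm knob, 47 mm across and 20 mm thick, flat over the middle 30 mm; moves straight down with the plunger. 208 mm above the bench at rest, 183 mm all the way down
- pin (a joint): how far the red indicator pin has come out, m: 0 = in (3 mm of its end shows), 0.020 = fully out. It does not move during the first strokes, comes out over the last two or three, and stays out
- pin_tip (a point): outer end of the red indicator pin, 10 mm across, which comes out horizontally towards the machine's +y, 38 mm above the bench, from a black gland at the end of the metering block
- block_end (a point): mouth of the black gland that the pin comes out of, fixed to the machine; its y axis is the direction in which the pin comes out
- oil_bottle: loose amber oil bottle with red cap, 52 mm across, 135 mm high; origin at the centre of its underside
- marker_pot: loose blue pot of markers, 74 mm across, about 145 mm high with the markers; origin at the centre of its underside
- cap_tray: loose green tray of marker caps, 75 x 75 x 35 mm; origin at the centre of its underside
- carton: loose flat yellow carton 68 x 150 x 24 mm; origin at the centre of its underside

How it is judged:
On the way, in this order (a step that is already met when the one before it is completed fails the run):
1. the knob is pressed down (over 19 of its 25 mm) (value of joint plunger above 0.019 m).
2. the knob is let back up (within 4 mm) (value of joint plunger below 0.004 m).
3. the knob is pressed down again (value of joint plunger above 0.019 m).
4. the indicator pin is fully out (17 mm or more of 20) (value of joint pin above 0.017 m), for 0.1 s.
At the end, for the whole second after the job is handed in: the red pin is out by 17 mm or more of its 20 mm, the knob is back up within 3 mm, and bottle, pot, tray and carton are within 20 mm of where they stood (value of joint pin above 0.017 m and value of joint plunger below 0.003 m and distance of each of oil_bottle, marker_pot, cap_tray, carton from where it was at the start of the episode below 0.02 m); the robot touches nothing.
It fails at once if the red pin is touched (contact force between any of the fingers, the arm and pin above 0.5 N).
It fails at once if the knob is slammed, squeezed or forced (over 60 N) (contact force between the fingers and plunger above 60 N).
It fails at once if a bystander is knocked, lifted or carried (moved over 20 mm) (distance of any of oil_bottle, marker_pot, cap_tray, carton from where it was at the start of the episode above 0.02 m).
It also fails if it takes over 50 s, if anything falls off the work surface, if the arm or the gripper's body presses on something with over 40 N, if the wrist force passes 120 N, or if a joint passes its speed limit or range.

## Working session

There is one attempt and no reset: what is moved stays moved. The work goes in short steps, Python scripts to look and compute and a tool call to move; the robot and the scene stay as the last step left them, time stands still between calls to the robot, and variables do not carry over. Pictures are saved under pics/ and viewed, and the job is handed in when it is done.

Besides the shell and the picture viewer there is one more tool, called after "Request:" in YAML: its name, and indented under it one key for each argument. play_rows: Moves the arm, as the interface text tells. Its arguments: {"type":"object","properties":{"rows":{"type":"array","items":{"type":"array"}}},"required":["rows"]}

```bash
mkdir -p pics
cat > h.py <<'E'
from station import r, vision, models
import numpy as np, cv2
def snap(n,f):
    im=vision.snapshot(n); cv2.imwrite('pics/'+f,cv2.cvtColor(im,cv2.COLOR_RGB2BGR)); return im
E
python3 - <<'E'
from h import *
s=r.read_state(); print(s)
for c in ['side','top']:
    snap(c,c+'0.png')
    for n in ['knob_top','pin_tip','block_end']:
        print(c,n,[(np.round(d['xyz'],4),round(d['conf'],2)) for d in models.pinpoint(n,c)[:2]])
for n in ['oil_bottle','marker_pot','cap_tray','carton','lubricator']:
    print(n,[(np.round(d['xyz'],4),round(d['conf'],2)) for d in models.pinpoint(n,'top')[:2]])
print(r.read_state()['clock'])
E
```

```text
{'clock': 0.0, 'joints': array([-1.46409156e+00,  2.45773382e-01,  1.55900802e+00,  2.11286577e-05,
        1.33869491e+00, -1.74111898e-01]), 'dq': array([-0.00072951, -0.00024155,  0.00031484,  0.00026061, -0.0005872 ,
       -0.00159597]), 'tau': array([ 3.09839479e-04, -4.15826547e+01, -3.14604235e+01,  6.85422169e-02,
        3.31247156e-02, -1.36888129e-04]), 'eef_pos': array([ 0.18008239, -0.62395432,  0.21537459]), 'tcp_rot': array([-3.13974103e+00, -3.46554813e-04,  2.80811464e-01]), 'contact_force': array([-0.34802309, -0.23439214, -0.22877301]), 'ft_torque': array([ 0.04381695, -0.02393565,  0.03598364]), 'width': 1.000987025916497}
side knob_top [(array([ 0.5571, -0.0782,  0.2079]), 0.76)]
side pin_tip []
side block_end []
top knob_top [(array([ 0.5593, -0.0718,  0.2069]), 0.88)]
top pin_tip []
top block_end [(array([0.6208, 0.0706, 0.0382]), 0.57)]
oil_bottle [(array([4.538e-01, 1.120e-01, 1.000e-04]), 0.87)]
marker_pot [(array([ 0.4103, -0.0132,  0.0022]), 0.61)]
cap_tray [(array([ 0.6545,  0.1668, -0.0042]), 0.89)]
carton [(array([ 0.7701, -0.0729, -0.0012]), 0.8), (array([ 0.408 , -0.0116,  0.0045]), 0.75)]
lubricator [(array([ 5.572e-01, -7.910e-02,  5.000e-04]), 0.81), (array([ 0.4077, -0.013 , -0.0006]), 0.23)]
0.65
```

View pics/side0.png

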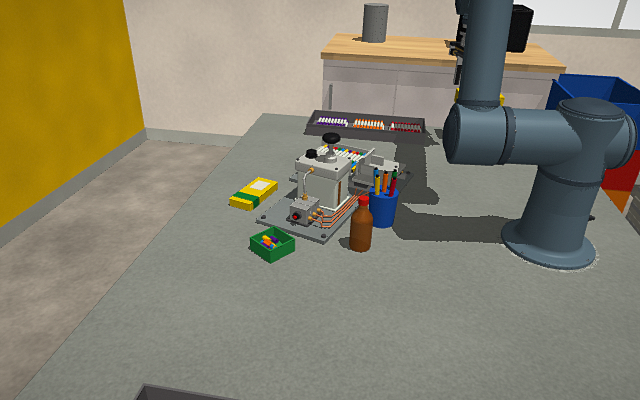

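View pics/top0.png

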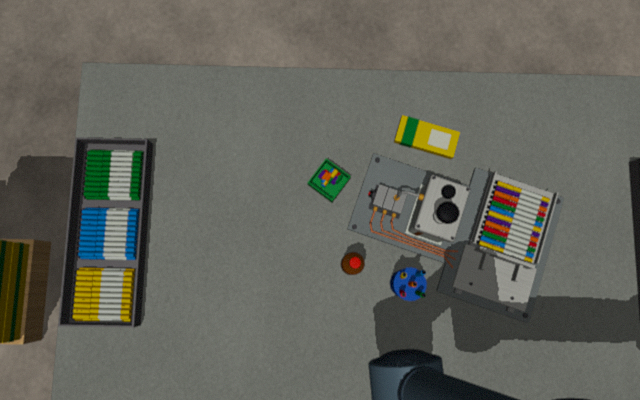

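Run:
```python
from h import *
for c in ['side','top']:
    m=vision.camera_model(c); print(c,m)
    for p in [(0.558,-0.075,0.208),(.41,-.0125,.145)]:
        v=np.array(m['rotation']).T@(np.array(p)-m['eye']); print(m['cx']+m['fx']*v[0]/-v[2], m['cy']-m['fy']*v[1]/-v[2])
```

```text
side {'fx': 456.37757172215703, 'fy': 456.37757172215703, 'cx': 314.4031081223153, 'cy': 205.42511716075035, 'eye': array([0.41254857, 1.02189631, 0.63116501]), 'rotation': array([ 1.04824346, -0.02257553, -2.96385662])}Traceback (most recent call last):
  File "<stdin>", line 5, in <module>
IndexError: invalid index to scalar variable.
```

```bash
cat >> h.py <<'E'
from scipy.spatial.transform import Rotation as R
def cam(c):
    m=vision.camera_model(c); return m, R.from_euler('xyz',m['rotation']).as_matrix()
def proj(c,p):
    m,Q=cam(c); v=Q.T@(np.array(p)-m['eye']); return np.round([m['cx']+m['fx']*v[0]/-v[2], m['cy']-m['fy']*v[1]/-v[2]],1)
def back(c,u,v,z):
    m,Q=cam(c); d=Q@np.array([(u-m['cx'])/m['fx'],-(v-m['cy'])/m['fy'],-1]); return np.round(m['eye']+d*(z-m['eye'][2])/d[2],4)
E
python3 - <<'E'
from h import *
print({k:v for k,v in vision.camera_model('top').items()})
for c in ['side','top']:
    for p in [(0.558,-0.075,0.208),(.41,-.0125,.145)]: print(c,proj(c,p))
im=vision.snapshot('top')
g=im[195:230,430:465].max(axis=2); m=(g<35)
n,l,st,ce=cv2.connectedComponentsWithStats(m.astype(np.uint8)); print(st,ce+[430,195])
print(back('top',447,212,.203), back('top',372,193,.038),back('side',331,137,.208), back('side',295,216,.038))
cv2.imwrite('pics/topz.png',cv2.cvtColor(cv2.resize(im[140:300,340:560],None,fx=3.5,fy=3.5,interpolation=2),cv2.COLOR_RGB2BGR))
E
```

```text
{'fx': 492.37461623888936, 'fy': 492.37461623888936, 'cx': 327.4960568795297, 'cy': 205.67863736045572, 'eye': array([0.42280128, 0.1897671 , 1.19580813]), 'rotation': array([ 0.14106431, -0.01863339, -1.55255788])}
side [330.5 133.6]
side [385.  171.8]
top [449.8 210.8]
top [413.7 283.5]
[[  0   0  35  35 860]
 [ 13   0  11   4  27]
 [  7   7  22  21 338]] [[446.8627907  212.58139535]
 [447.88888889 195.88888889]
 [447.27810651 211.80769231]]
[ 0.5562 -0.0705  0.203 ] [0.6204 0.0655 0.038 ] [ 0.5533 -0.0519  0.208 ] [0.6195 0.0682 0.038 ]
```

View pics/topz.png

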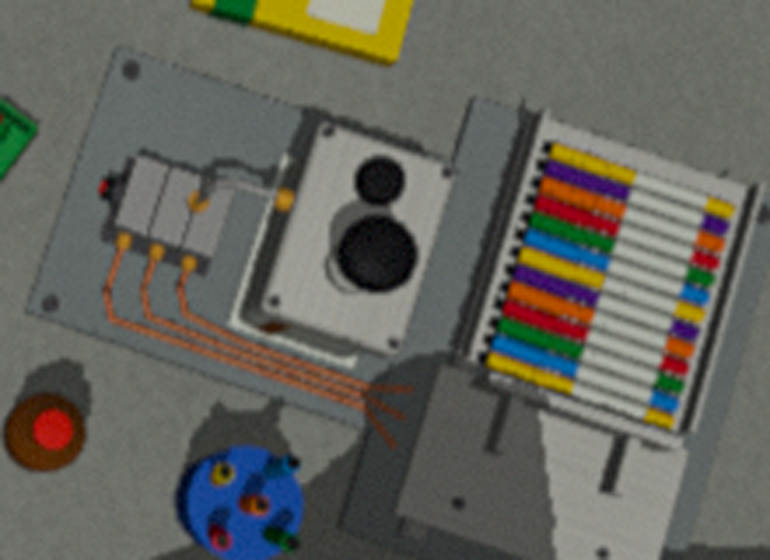

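Request:
play_rows:
  rows:
    - [[0,0,-0.04],0,0]
    - [[0,0,-0.03],0,0]
    - [[0.037,-0.031,0],0,0]
    - [[0.037,-0.031,0],0,0]
    - [[0.037,-0.031,0],0,0]
    - [[0.037,-0.031,0],0,0]
    - [[0.037,-0.031,0],0,0]
    - [[0.037,-0.031,0],0,0]
    - [[0.037,-0.031,0],0,0]
    - [[0.037,-0.031,0],0,0]

```text
clock: 1.7
eef_pos: [0.4002, -0.298, 0.2899]
tcp_rot: [3.138, -0.002, 0.269]
contact_force: [-0.8, -0.5, 0.2]
width: 0.185
```

Request:
play_rows:
  rows:
    - [[0.037,-0.031,0],0,0]
    - [[0.037,-0.031,0],0,0]
    - [[0.037,-0.031,0],0,0]
    - [[0.037,-0.031,0],0,0]
    - [[0.03,-0.025,0],0,0]
    - [[0,0,0],0,0]
    - [[0,0,0],0,0]

```text
clock: 2.4
eef_pos: [0.5377, -0.0938, 0.2917]
tcp_rot: [3.135, -0.006, 0.277]
contact_force: [0.2, 0.0, -0.4]
width: 0.007
```

```bash
cat > w.py <<'E'
from h import *
import sys
f=sys.argv[1]; T=np.array(eval(sys.argv[2]))
s=r.read_state(); im=snap('wrist',f)
for n in ['knob_top']:
    print(n,[(np.round(d['xyz'],4),round(d['conf'],2)) for d in models.pinpoint(n,'wrist')[:2]])
Q=R.from_euler('xyz',s['tcp_rot']).as_matrix()
print(s['clock'],s['eef_pos'],s['tcp_rot'],s['contact_force'],'tool delta',np.round(Q.T@(T-s['eef_pos']),4))
E
python3 w.py w1.png "[.556,-.072,.25]"
```

```text
knob_top []
2.4 [ 0.53766204 -0.09376404  0.2917396 ] [ 3.1349542  -0.00593227  0.27742544] [ 0.15674944  0.01147769 -0.37504511] tool delta [ 0.0233 -0.0162  0.0418]
```

View pics/w1.png

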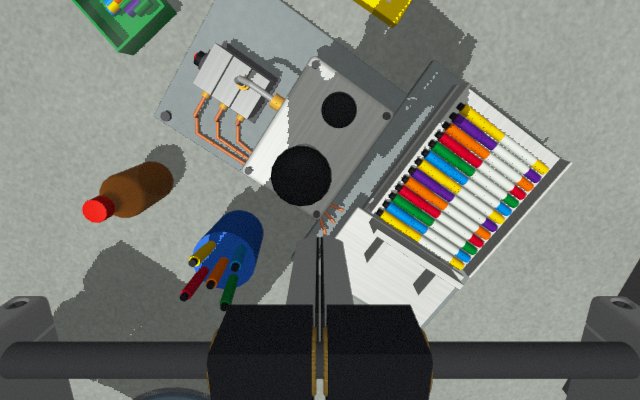

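```bash
cat > wb.py <<'E'
from h import *
import sys
u,v,z=map(float,sys.argv[1:4])
m=vision.camera_model('wrist'); H=np.array(m['hand_eye']); s=r.read_state()
print({k:v for k,v in m.items() if k!='hand_eye'})
Q=R.from_euler('xyz',s['tcp_rot']).as_matrix()
d=Q@H[:3,:3]@np.array([(u-m['cx'])/m['fx'],-(v-m['cy'])/m['fy'],-1]); e=s['eef_pos']+Q@H[:3,3]
print(e, e+d*(z-e[2])/d[2])
E
python3 wb.py 301 176 .203
```

```text
{'fx': 348.7580709108698, 'fy': 348.7580709108698, 'cx': 319.32686737277453, 'cy': 197.62294784566058}
[ 0.61733669 -0.07063203  0.46136377] [ 0.55669187 -0.07498372  0.203     ]
```

Request:
play_rows:
  rows:
    - [[0.023,-0.015,0.02],0,0]
    - [[0,0,0.02],0,0]
    - [[0,0,0],0,0]
    - [[0,0,0],0,0]

```text
clock: 2.9
eef_pos: [0.5551, -0.0794, 0.2527]
tcp_rot: [3.132, -0.008, 0.266]
contact_force: [1.1, -0.0, 0.1]
width: 0.001
```

```bash
python3 w.py w2.png "[.5565,-.073,.22]"
python3 - <<'E'
from h import *
im=snap('side','s2.png'); cv2.imwrite('pics/s2z.png',cv2.cvtColor(cv2.resize(im[80:280,220:440],None,fx=3,fy=3),cv2.COLOR_RGB2BGR))
E
```

```text
knob_top [(array([ 0.5576, -0.0748,  0.2048]), 0.75)]
2.9 [ 0.55510984 -0.07935894  0.2526615 ] [ 3.13248658 -0.00822524  0.26620278] [ 1.07963755 -0.01894409  0.05674259] tool delta [ 0.0027 -0.0061  0.0326]
```

View pics/w2.png

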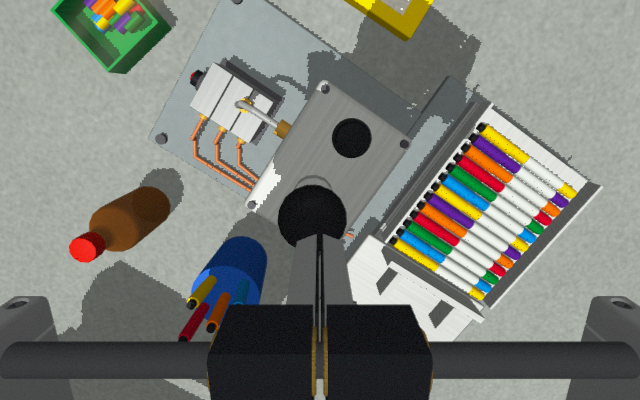

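View pics/s2z.png

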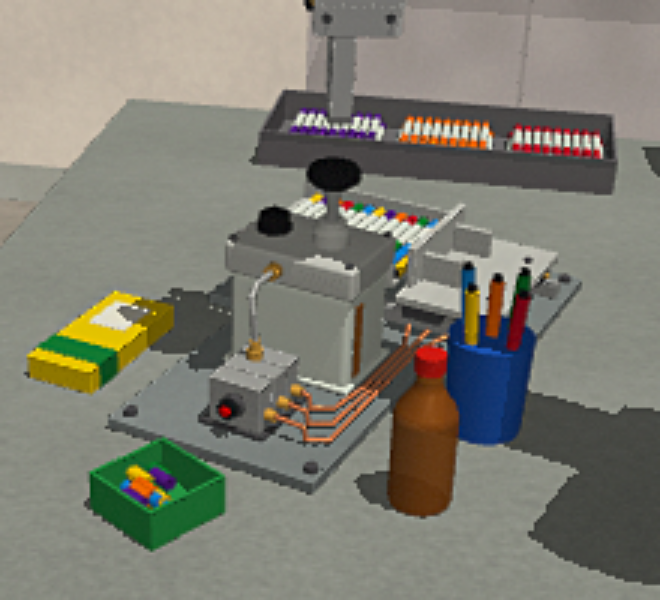

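Request:
play_rows:
  rows:
    - [[0.003,-0.006,0.015],0,0]
    - [[0,0,0.008],0,0]
    - [[0,0,0],0,0]
    - [[0,0,0],0,0]

```text
clock: 3.45
eef_pos: [0.5574, -0.0727, 0.2296]
tcp_rot: [3.131, -0.011, 0.266]
contact_force: [0.4, -0.4, -0.6]
width: 0.004
```

Request:
play_rows:
  rows:
    - [[0,0,0.005],0,0]
    - [[0,0,0.005],0,0]
    - [[0,0,0.005],0,0]
    - [[0,0,0.005],0,0]
    - [[0,0,0.005],0,0]

```text
clock: 3.95
eef_pos: [0.5583, -0.073, 0.2087]
tcp_rot: [3.13, -0.012, 0.266]
contact_force: [-5.9, 1.8, 11.2]
width: 0.007
```

Request:
play_rows:
  rows:
    - [[0,0,0.005],0,0]
    - [[0,0,0.005],0,0]
    - [[0,0,0.004],0,0]
    - [[0,0,0.003],0,0]

```text
clock: 4.35
eef_pos: [0.5583, -0.073, 0.1994]
tcp_rot: [3.13, -0.009, 0.267]
contact_force: [-6.5, 1.5, 12.0]
width: 0.005
```

Request:
play_rows:
  rows:
    - [[0,0,0.005],0,0]
    - [[0,0,0.005],0,0]
    - [[0,0,0.004],0,0]

```text
clock: 4.65
eef_pos: [0.5585, -0.073, 0.1938]
tcp_rot: [3.13, -0.008, 0.268]
contact_force: [-12.0, 3.5, 25.6]
width: 0.004
```

Request:
play_rows:
  rows:
    - [[0,0,0.004],0,0]

```text
clock: 4.75
eef_pos: [0.5586, -0.073, 0.1939]
tcp_rot: [3.13, -0.007, 0.269]
contact_force: [-11.6, 3.8, 22.1]
width: 0.006
```

Run:
```python
from h import *
im=snap('side','s3.png'); cv2.imwrite('pics/s3z.png',cv2.cvtColor(cv2.resize(im[80:280,220:440],None,fx=3,fy=3),cv2.COLOR_RGB2BGR))
print(r.read_state()['contact_force'])
```

```text
[-11.12713005   3.12609322  20.78687325]
```

View pics/s3z.png

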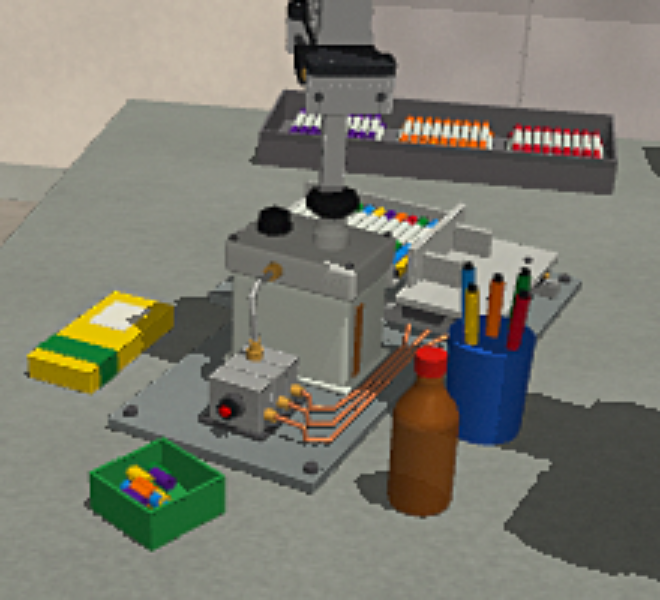

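The knob stands at its stop, just above the head collar: two rows gave no further travel and the force rose to 22–26 N. Now I let it up.

Request:
play_rows:
  rows:
    - [[0,0,-0.01],0,0]
    - [[0,0,-0.012],0,0]
    - [[-0.001,0,-0.012],0,0]
    - [[0,0,0],0,0]
    - [[0,0,0],0,0]
    - [[0,0,0],0,0]

```text
clock: 5.4
eef_pos: [0.5577, -0.0732, 0.2308]
tcp_rot: [3.128, -0.009, 0.269]
contact_force: [-0.1, 0.1, 0.5]
width: 0.005
```

Request:
play_rows:
  rows:
    - [[0,0,0.006],0,0]
    - [[0,0,0.005],0,0]
    - [[0,0,0.006],0,0]
    - [[0,0,0.006],0,0]
    - [[0,0,0.006],0,0]
    - [[0,0,0.006],0,0]
    - [[0,0,0.006],0,0]
    - [[0,0,0.006],0,0]
    - [[0,0,0.005],0,0]
    - [[0,0,0.005],0,0]

```text
clock: 6.4
eef_pos: [0.558, -0.0733, 0.1938]
tcp_rot: [3.13, -0.001, 0.271]
contact_force: [-13.7, 3.9, 27.3]
width: 0.002
```

Request:
play_rows:
  rows:
    - [[0,0,-0.01],0,0]
    - [[0,0,-0.012],0,0]
    - [[0,0,-0.012],0,0]
    - [[0,0,0],0,0]
    - [[0,0,0],0,0]
    - [[0,0,0],0,0]

```text
clock: 7.0
eef_pos: [0.5575, -0.0729, 0.2286]
tcp_rot: [3.13, -0.0, 0.271]
contact_force: [0.4, -0.0, -0.6]
width: 0.004
```

Request:
play_rows:
  rows:
    - [[0,0,0.006],0,0]
    - [[0,0,0.005],0,0]
    - [[0,0,0.006],0,0]
    - [[0,0,0.006],0,0]
    - [[0,0,0.006],0,0]
    - [[0,0,0.006],0,0]
    - [[0,0,0.006],0,0]
    - [[0,0,0.006],0,0]
    - [[0,0,0.005],0,0]
    - [[0,0,0.005],0,0]

```text
clock: 8.0
eef_pos: [0.5578, -0.0729, 0.1939]
tcp_rot: [3.132, 0.006, 0.273]
contact_force: [-13.9, 3.1, 26.1]
width: 0.005
```

```bash
cat > look.py <<'E'
from h import *
import sys
im=snap('side',sys.argv[1]+'.png'); cv2.imwrite('pics/'+sys.argv[1]+'z.png',cv2.cvtColor(cv2.resize(im[110:270,220:400],None,fx=4,fy=3.7,interpolation=2),cv2.COLOR_RGB2BGR))
for n in ['pin_tip','block_end','knob_top']:
    for c in ['side']: print(n,[(np.round(d['xyz'],4),round(d['conf'],2)) for d in models.pinpoint(n,c)[:2]])
s=r.read_state(); print(s['clock'],s['eef_pos'],s['contact_force'])
E
python3 look.py s4
```

```text
pin_tip [(array([0.628 , 0.0811, 0.0405]), 0.45)]
block_end [(array([0.6222, 0.0715, 0.0365]), 0.57)]
knob_top [(array([ 0.5557, -0.0753,  0.1782]), 0.45)]
8.2 [ 0.55778275 -0.07293363  0.19384341] [-13.2592607    3.88945475  27.48894248]
```

View pics/s4z.png

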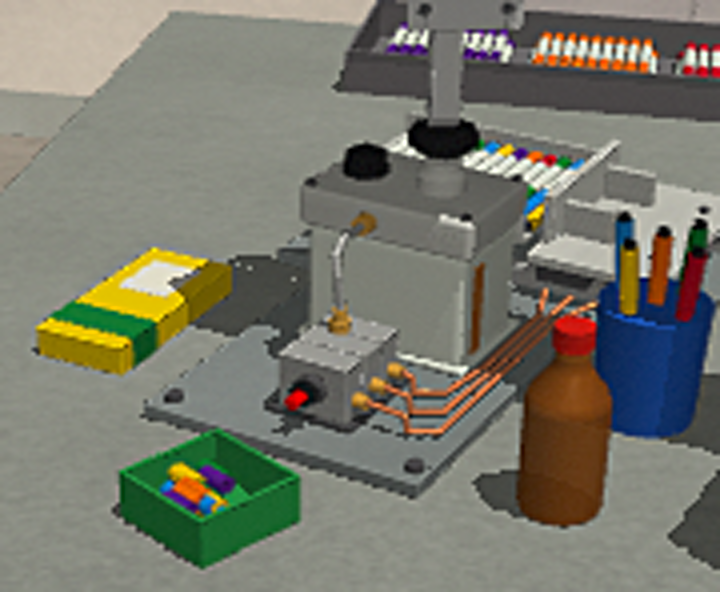

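The pin (zoom pixel 297,398) has started to come out, partly. Two more strokes, then I look again.

Request:
play_rows:
  rows:
    - [[0,0,-0.01],0,0]
    - [[0,0,-0.012],0,0]
    - [[0,0,-0.012],0,0]
    - [[0,0,0],0,0]
    - [[0,0,0],0,0]
    - [[0,0,0],0,0]

```text
clock: 8.8
eef_pos: [0.5573, -0.0724, 0.2284]
tcp_rot: [3.132, 0.007, 0.273]
contact_force: [-0.5, -0.4, 0.0]
width: 0.008
```

Request:
play_rows:
  rows:
    - [[0,0,0.006],0,0]
    - [[0,0,0.005],0,0]
    - [[0,0,0.006],0,0]
    - [[0,0,0.006],0,0]
    - [[0,0,0.006],0,0]
    - [[0,0,0.006],0,0]
    - [[0,0,0.006],0,0]
    - [[0,0,0.006],0,0]
    - [[0,0,0.005],0,0]
    - [[0,0,0.005],0,0]

```text
clock: 9.8
eef_pos: [0.5575, -0.0725, 0.1939]
tcp_rot: [3.133, 0.013, 0.276]
contact_force: [-13.4, 3.4, 26.0]
width: 0.004
```

Request:
play_rows:
  rows:
    - [[0,0,-0.01],0,0]
    - [[0,0,-0.012],0,0]
    - [[0,0,-0.012],0,0]
    - [[0,0,0],0,0]
    - [[0,0,0],0,0]
    - [[0,0,0],0,0]

```text
clock: 10.4
eef_pos: [0.5573, -0.072, 0.2284]
tcp_rot: [3.134, 0.014, 0.276]
contact_force: [0.3, 0.2, 0.2]
width: 0.004
```

Request:
play_rows:
  rows:
    - [[0,0,0.006],0,0]
    - [[0,0,0.005],0,0]
    - [[0,0,0.006],0,0]
    - [[0,0,0.006],0,0]
    - [[0,0,0.006],0,0]
    - [[0,0,0.006],0,0]
    - [[0,0,0.006],0,0]
    - [[0,0,0.006],0,0]
    - [[0,0,0.005],0,0]
    - [[0,0,0.005],0,0]

```text
clock: 11.4
eef_pos: [0.5574, -0.0721, 0.1939]
tcp_rot: [3.135, 0.018, 0.278]
contact_force: [-12.0, 3.6, 26.4]
width: 0.009
```

```bash
python3 look.py s5
```

```text
pin_tip [(array([0.6313, 0.0919, 0.0371]), 0.38)]
block_end [(array([0.6194, 0.0701, 0.0394]), 0.78)]
knob_top [(array([ 0.5511, -0.0749,  0.1765]), 0.69)]
11.6 [ 0.5573915  -0.07206933  0.19383888] [-13.88398047   4.47202322  26.6057696 ]
```

View pics/s5z.png

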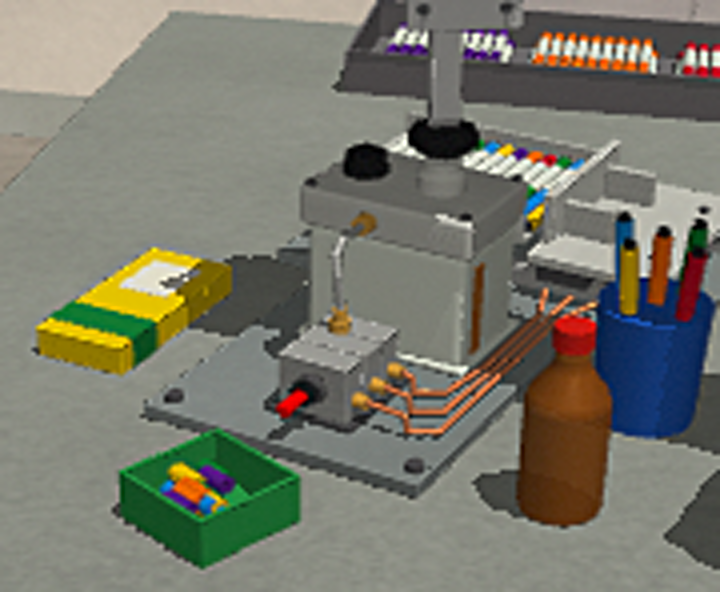

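The pin now shows at (290,402), about 25 mm out of the gland by the networks. That suggests fully out after five strokes. Extra strokes do no harm and time is ample, so I add two for certainty (7 in all).

Request:
play_rows:
  rows:
    - [[0,0,-0.01],0,0]
    - [[0,0,-0.012],0,0]
    - [[0,0,-0.012],0,0]
    - [[0,0,0],0,0]
    - [[0,0,0],0,0]
    - [[0,0,0],0,0]

```text
clock: 12.2
eef_pos: [0.5573, -0.0716, 0.2283]
tcp_rot: [3.135, 0.02, 0.278]
contact_force: [-0.3, 0.9, 0.9]
width: 0.003
```

Request:
play_rows:
  rows:
    - [[0,0,0.006],0,0]
    - [[0,0,0.005],0,0]
    - [[0,0,0.006],0,0]
    - [[0,0,0.006],0,0]
    - [[0,0,0.006],0,0]
    - [[0,0,0.006],0,0]
    - [[0,0,0.006],0,0]
    - [[0,0,0.006],0,0]
    - [[0,0,0.005],0,0]
    - [[0,0,0.005],0,0]

```text
clock: 13.2
eef_pos: [0.5574, -0.0716, 0.1938]
tcp_rot: [3.136, 0.023, 0.28]
contact_force: [-12.4, 3.2, 26.7]
width: 0.003
```

Request:
play_rows:
  rows:
    - [[0,0,-0.01],0,0]
    - [[0,0,-0.012],0,0]
    - [[0,0,-0.012],0,0]
    - [[0,0,0],0,0]
    - [[0,0,0],0,0]
    - [[0,0,0],0,0]

```text
clock: 13.8
eef_pos: [0.5576, -0.0711, 0.2284]
tcp_rot: [3.136, 0.025, 0.28]
contact_force: [-1.0, -0.4, 0.1]
width: 0.006
```

Request:
play_rows:
  rows:
    - [[0,0,0.006],0,0]
    - [[0,0,0.005],0,0]
    - [[0,0,0.006],0,0]
    - [[0,0,0.006],0,0]
    - [[0,0,0.006],0,0]
    - [[0,0,0.006],0,0]
    - [[0,0,0.006],0,0]
    - [[0,0,0.006],0,0]
    - [[0,0,0.005],0,0]
    - [[0,0,0.005],0,0]

```text
clock: 14.8
eef_pos: [0.5576, -0.0712, 0.1938]
tcp_rot: [3.137, 0.027, 0.282]
contact_force: [-11.3, 3.9, 25.7]
width: 0.008
```

Request:
play_rows:
  rows:
    - [[0,0,-0.01],0,0]
    - [[0,0,-0.012],0,0]
    - [[0,0,-0.02],0,0]
    - [[0,0,-0.03],0,0]
    - [[0,0,-0.03],0,0]
    - [[0,0,-0.03],0,0]
    - [[0,0,0],0,0]
    - [[0,0,0],0,0]
    - [[0,0,0],0,0]
    - [[0,0,0],0,0]

```text
clock: 15.8
eef_pos: [0.5587, -0.0688, 0.3231]
tcp_rot: [-3.14, 0.037, 0.282]
contact_force: [0.1, -0.5, -0.3]
width: 0.002
```

```bash
python3 look.py s6; python3 w.py w6.png "[.5565,-.073,.22]"
python3 - <<'E'
from h import *
im=vision.snapshot('top')
for n in ['pin_tip','block_end','oil_bottle','marker_pot','cap_tray','carton']:
    print(n,[(np.round(d['xyz'],4),round(d['conf'],2)) for d in models.pinpoint(n,'top')[:2]])
E
```

```text
pin_tip [(array([0.63  , 0.0916, 0.0382]), 0.56), (array([0.6184, 0.0691, 0.0377]), 0.5)]
block_end [(array([0.6203, 0.0709, 0.0382]), 0.69)]
knob_top [(array([ 0.5576, -0.0754,  0.2063]), 0.62), (array([0.6223, 0.0696, 0.0384]), 0.44)]
16.0 [ 0.55899764 -0.06886286  0.32408925] [-0.15669946  0.54951332  0.47968829]
knob_top [(array([ 0.5614, -0.0742,  0.2071]), 0.58)]
16.0 [ 0.55899764 -0.06886286  0.32408925] [-3.14034645  0.03550839  0.28198248] [-0.15669946  0.54951332  0.47968829] tool delta [1.000e-04 3.400e-03 1.041e-01]
pin_tip [(array([0.6298, 0.0912, 0.0398]), 0.42)]
block_end [(array([0.6199, 0.0706, 0.0404]), 0.58)]
oil_bottle [(array([0.4538, 0.1132, 0.0012]), 0.62)]
marker_pot [(array([ 0.4103, -0.0135,  0.0016]), 0.92)]
cap_tray [(array([ 0.6533,  0.1659, -0.0024]), 0.94)]
carton [(array([ 0.7694, -0.0758, -0.0008]), 0.72)]
```

View pics/s6z.png

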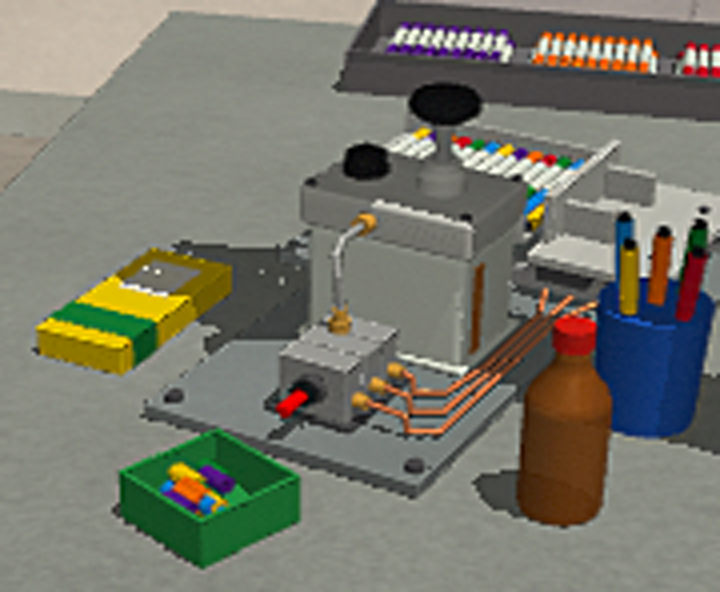

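View pics/w6.png

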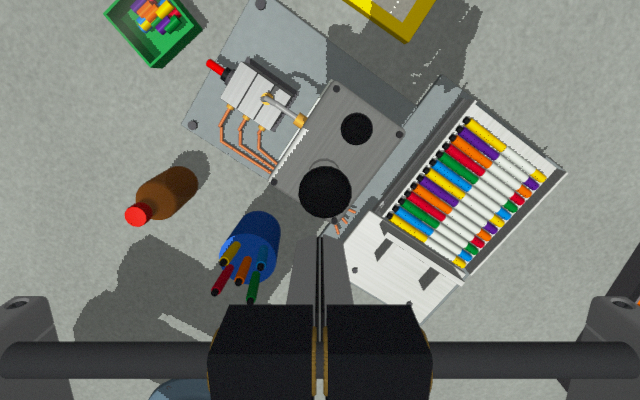

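The pin (zoom pixel 290,402) has not moved since stroke 5 and shows about 23 mm, so it is fully out. The knob is up at (445,103), and the bystanders stand where they were. The arm is clear, so I hand in.

```bash
python3 -c "
from station import r
print(r.close_job())"
```

```text
the job is handed in; nothing more can be done
None
```

I pressed the palm knob through seven full strokes with closed fingertips and let it come right back up after each one. I then lifted the hand about 100 mm clear of the knob and handed the job in at about 16 s. The hand-in gave no verdict.

- **Strokes:** each ended at the stop, with the fingertips about 183 mm above the bench. The vertical force read at the bottom was 22–27 N, with up to about 14 N sideways.
- **Red pin:** it began to move by stroke 3 and looked fully out after stroke 5. Strokes 6 and 7 did not move it further. The tip was about 23 mm from the gland in both the side and top views, which fits 20 mm of travel plus the 3 mm that shows at rest. At low confidence, the side-view network also gave a second pin position at the gland mouth; the picture and the top view rule that out.
- **Knob:** it is back up, measured at 206–207 mm against 208 mm at rest, within the measuring error.
- **Bystanders:** bottle, pot, tray and carton all measured within about 3 mm of their starting places, also within the measuring error.
- **Small drift:** the tool tilted by about 2 degrees over the strokes. It did not affect the pressing.

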